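# Dispense one dishwasher tablet and park it

### The job

Get one dishwasher tablet ready: press the plunger on top of the white tablet dispenser all the way down once, so that a single tablet slides out in front, and let the plunger come back up. Then put a closed fingertip beside that tablet and gently push it sideways along the floor until it lies wholly on the parking tray, between the tray's two low rails. Do not pinch, lift or tip the tablet, and leave everything else where it stands.

Things in the scene. Friction and masses are not known exactly. Their poses are not given: they have to be found in the camera images.
- dispenser: White tablet dispenser fixed to the floor: magazine 38 x 46 mm, 73 mm high; behind it (+x) a housing 54 mm high, to x = 85 mm. Origin: on the floor under the magazine's centre; z up, own -x is its front, outer face at x = -19 mm, with the outlet (40 wide, 18 high) at floor level. A full press slides the bottom tablet out towards -x, flat on the floor, its centre to about x = -49 mm, y = 0.
- plunger_top (a point): Centre of the flat round top (32 mm diameter) of the grey plunger on the housing behind the magazine; 84 mm above the floor at rest, 64 mm when fully down. Press straight down.
- plunger (a joint): Plunger travel in m: 0 = up, 0.020 = fully down (hard stop). Spring 2 N at the top to 6 N at the bottom plus damping of 60 N per m/s: press slowly, 0.05 m/s or less. It springs back up when released. It drives the ejector 2.5 times as far; each full press ejects one tablet, and the stack drops as the plunger comes back.
- tablet0: The bottom tablet in the magazine, the one that is ejected: pressed dishwasher tablet, white with a green layer, 28 mm (own x) x 36 mm (own y) x 15 mm high, about 20 g. Origin: centre of its underside; axes parallel to the dispenser's at the start.
- tray: Parking tray fixed to the floor, left or right of where the tablet comes out: two aluminium rails 80 mm long (own y), 6 mm wide, 5 mm high, 48 mm clear between them, open at both ends; the tablet slides in at floor level, no step. Origin: centre, on the floor. Own y within 0.06 rad of the dispenser's y; centre 108 to 126 mm from the ejected tablet along it.
- tablet1: Tablet number 2 from the bottom of the magazine's stack, same size; must stay in the magazine.
- tablet2: Tablet number 3 from the bottom of the magazine's stack, same size; must stay in the magazine.
- tablet3: Tablet number 4 from the bottom of the magazine's stack, same size; must stay in the magazine.
- tin: Bystander: small round aluminium tin, 55 mm diameter, 26 mm high, on the other side of the outlet from the tray, about as far away. Origin: centre of its underside.
- soap_pump: Bystander: matte black press-button soap pump, 62 mm diameter, 157 mm high, behind and beside the dispenser (not the dispenser to press). Origin: centre of its underside.
- aerator: Bystander: chrome faucet aerator, 24 mm diameter, 21 mm high, on the robot's side of the dispenser. Origin: centre of its underside.
- stopper: Bystander: blue silicone sink stopper, 72 mm diameter, 26 mm high with its knob, on the robot's side of the dispenser. Origin: centre of its underside.
- caddy: Bystander: white plastic caddy with carry grip, 150 x 240 mm, 192 mm high over the grip. Origin: centre of its underside.
- cleaner: Bystander: white cleaner bottle, 66 mm diameter, 200 mm high. Origin: centre of its underside.
- brush: Bystander: brush lying on the floor. Origin: underside, mid-length.
Things that resemble listed ones, but are neither listed nor needed, are in the scene too. What is shaped like the dispenser but blue is not meant. Several things have the shape of the tray; the one meant has the colours described above.

How it is judged (in metres and radians):
On the way, in this order (a step that is already met when the one before it is completed fails the run):
1. the plunger is pressed fully down (value of joint plunger above 0.018 m), for 0.02 s.
2. the plunger is back up and one tablet lies in front of the dispenser (value of joint plunger below 0.003 m and x of tablet0 in the frame of dispenser below -0.038 m), for 0.1 s.
3. the tablet lies on the tray (y of tablet0 in the frame of tray between -0.024 and 0.024 m and x of tablet0 in the frame of tray between -0.013 and 0.013 m and height (world z) of tablet0 below 0.003 m and angle between tablet0's own z axis and vertical below 0.12 rad), for 0.2 s.
At the end, for the whole second after the job is handed in: The first tablet lies flat and still on the floor between the tray's rails, its centre within 24 mm of the tray's centre along the rails and 13 mm across; the plunger is up (within 3 mm) and the other three tablets are in the magazine (centres within 10 mm of its axis) (all of step 3 and horizontal distance between each of tablet1, tablet2, tablet3 and dispenser below 0.01 m and value of joint plunger below 0.003 m and linear speed of tablet0 below 0.01 m/s); the robot touches nothing.
It fails at once if the ejected tablet is lifted or tipped instead of pushed along the floor (height (world z) of tablet0 above 0.012 m or angle between tablet0's own z axis and vertical above 0.6 rad).
It fails at once if the tablet is squeezed or pressed with more than 15 N (contact force between the fingers and tablet0 above 15 N).
It fails at once if a second tablet leaves the magazine (horizontal distance between any of tablet1, tablet2, tablet3 and dispenser above 0.015 m).
It fails at once if a bystander is moved more than 15 mm or knocked over (distance of any of tin, soap_pump, aerator, stopper, caddy, cleaner, brush from where it was at the start of the episode above 0.015 m or angle between any of soap_pump, tin, cleaner, caddy's own z axis and vertical above 0.4 rad).
It also fails if it takes over 48 s, if anything falls off the work surface, if the arm or the gripper's body presses on something with over 40 N, if the wrist force passes 120 N, or if a joint passes its speed limit or range.

### The arm

A 6-joint arm with a two-finger parallel gripper is mounted at the origin on the work surface. World frame = base frame: x ahead of the robot, y to its left, z up, the work surface at z = 0. Lengths are in mm, angles in rad, forces in N, time in s.
With the tool pointing down it reaches from about 300 to 950 mm from the base axis. Payload 3.1 kg.
Tool frame: the origin (TCP) lies on the centre line of the jaws, within the pads' length; the fingertips stand 17 mm ahead of it and the grasp point (between the pads) lies 2 mm behind it; z points along the fingers, y is the line along which they close (so a half turn about z gives the same grasp; the last joint's range is limited). The gripper opens to 85 mm and grips with 20 to 120 N. Pads are 22 mm wide; open, the fingers measure 114 mm over their backs; the gripper's body (76 mm by 85 mm) begins 54 mm behind the grasp point. The pads swing forward as they close: fully open they stand 13 mm farther back than shut.
Start: joints at [1.043, 0.308, 1.634, -0, 1.2, -0.07], TCP at [276.26, 560.636, 248.272] pointing down, gripper open.
Joint ranges: [-3.06, 3.06], [-0.79, 1.96], [0.05, 2.63], [-1.19, 4.34], [0.05, 2.64], [-2.94, 2.94]. Speed limits (rad/s): [2.79, 2.79, 3.14, 3.14, 3.14, 3.14].

### API

Orientations are given as [roll, pitch, yaw] about the fixed x, y, z axes, in that order (R = Rz(yaw) Ry(pitch) Rx(roll)).
In Python, from station import env gives the robot as it stands. The module is installed in compiled form; this text tells all that it offers.
- The arm moves only by the tool arm_command, never from a script. Its argument "targets" is a list of rows, each a list of 7 numbers: the shift along the world's x, y, z in m, then the turn, a rotation vector about the world's x, y, z in rad, then the opening, from -1 (shut) to 1 (fully open), so that 0 is half open. In form: [[tx, ty, tz, rx, ry, rz, grip], ...]. A call has 1 to 8 rows; each row shifts and turns the commanded pose from where the row before left it; what a row does not reach is not made up. A row lasts 1/10 s, in which the tool goes at most 50 mm and 8.59 degrees, less where a joint would pass 70% of its speed; a pose out of reach is approached as far as the arm can. A call is refused whole if a number of a shift passes 0.05 or a number of a turn 0.15, either way. A call with a gripper value outside its range is refused whole. The fingers move at their own pace and stop on an object; "newtons" is the grip in N (left out, the last holds). Time passes only in rows, so rows that do not move let the fingers close. It gives the time, the measured TCP pose, the force, the opening and the grip force at its end, in the units of the state.
- env.get_state(): the state, without advancing time (a new reading comes with each control period).
- env.capture(name): name is "side" or "top"; returns the picture (480x640x3 uint8, blue, green, red); there is no depth.
- env.calibration(name): a dict with "fovy" (degrees; the focal length in pixels is half the picture's height over the tangent of half this angle, whatever the lens; pixels are square), "cx", "cy" (the principal point, pixels), "D" ([k1, k2, p1, p2, k3] as OpenCV has them; the pictures are not rectified), "T" (4x4, takes a point from camera to world coordinates). Camera axes: x right, y down, z forward; pixel columns grow to the right and rows downward; lengths in mm; the calibration is good to about 2 mm. A picture is of the moment at which its call begins. calibration takes no time and is no camera call.
- env.hand_in(): hands the job in; it is judged then, once.
The state is a dict: "t": time; "q": joint angles; "qvel": joint speeds; "joint_efforts": joint torques, N m; "ee_pos": TCP position; "orientation": TCP orientation; "ft_force": force on the tool from outside, world axes, zero at the start; "torque": the same for the moment, N m; "gripper_width": finger opening in mm; "gripper_force": force on a finger pad.
Only numpy, scipy, OpenCV 4.12 (cv2) and the standard library are available. Lean on these libraries where they do the work, as an engineer would, in place of code of your own. Each camera call takes 0.05 s, during which the arm holds its last target. There are 200 camera calls.

## Working session

There is one attempt and no reset: what is moved stays moved. The work goes in short steps, Python scripts to look and compute and a tool call to move; the robot and the scene stay as the last step left them, time stands still between calls to the robot, and variables do not carry over. Pictures are saved under pics/ and viewed, at most 10 in all, crops included, and the job is handed in when it is done.

Besides the shell and the picture viewer there is one more tool, called after "Emit:" as name([rows], argument=value, ...), one row to a line, values as JSON. arm_command: Moves the arm, as the interface text tells. Its arguments: {"type":"object","properties":{"targets":{"type":"array"},"newtons":{"type":"number"}},"required":["targets"]}

```bash
mkdir -p pics; cat > h.py <<'E'
import numpy as np, cv2
from station import env
def K(n):
    c=env.calibration(n); f=240/np.tan(np.radians(c["fovy"])/2)
    return np.array([[f,0,c["cx"]],[0,f,c["cy"]],[0,0,1.]]),np.array(c["D"],float),np.array(c["T"],float)
def ray(n,px):
    k,D,T=K(n); p=cv2.undistortPoints(np.array(px,float).reshape(-1,1,2),k,D).reshape(-1,2)
    d=np.c_[p,np.ones(len(p))]@T[:3,:3].T
    return T[:3,3],d
def plane(n,px,z):
    o,d=ray(n,px); return o+d*((z-o[2])/d[:,2])[:,None]
def proj(n,P):
    k,D,T=K(n); R=T[:3,:3].T
    return cv2.projectPoints(np.array(P,float).reshape(-1,1,3),cv2.Rodrigues(R)[0],-R@T[:3,3],k,D)[0].reshape(-1,2)
E
python3 - <<'E'
from h import *
for n in("side","top"):
    cv2.imwrite(f"pics/{n}0.png",env.capture(n)); print(K(n)[2].round(2).tolist())
print(env.get_state())
E
```

```text
[[0.99, -0.06, 0.15, 313.98], [-0.17, -0.47, 0.87, -1204.82], [0.02, -0.88, -0.47, 749.44], [0.0, 0.0, 0.0, 1.0]]
[[-0.03, -0.98, 0.18, 296.48], [-1.0, 0.03, 0.01, -24.96], [-0.01, -0.18, -0.98, 1326.49], [0.0, 0.0, 0.0, 1.0]]
{'t': 0.1, 'q': array([ 1.04331063e+00,  3.08944901e-01,  1.63504942e+00, -2.38670555e-05,
        1.19971918e+00, -6.96926278e-02]), 'qvel': array([ 1.33297652e-03, -2.51826619e-03, -9.10701701e-04, -2.30907163e-05,
       -7.64131612e-05, -2.89603310e-04]), 'joint_efforts': array([-4.69847091e-04, -4.16400969e+01, -2.77647203e+01, -1.49379566e-04,
        3.94304370e-03, -8.94031132e-06]), 'ee_pos': array([275.89796593, 560.0139615 , 247.14977869]), 'orientation': array([-3.13947540e+00, -1.25517747e-04,  2.68380812e+00]), 'ft_force': array([-0.15226391,  0.33995626, -0.36504741]), 'torque': array([-0.0135015 , -0.02296629,  0.02999973]), 'gripper_force': 0.0, 'gripper_width': 85.39387349417213}
```

View pics/top0.png

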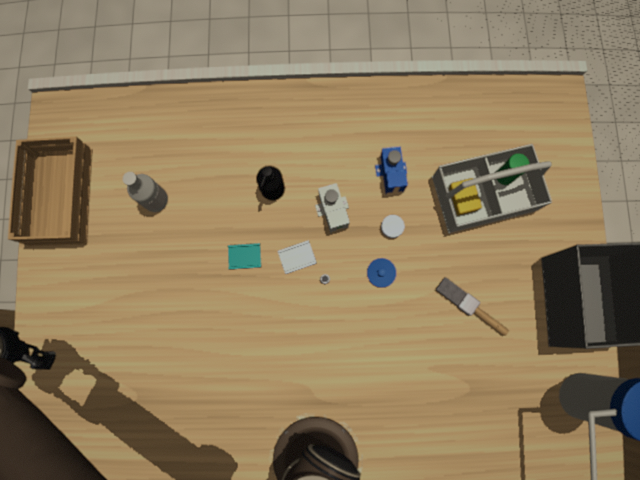

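View pics/side0.png

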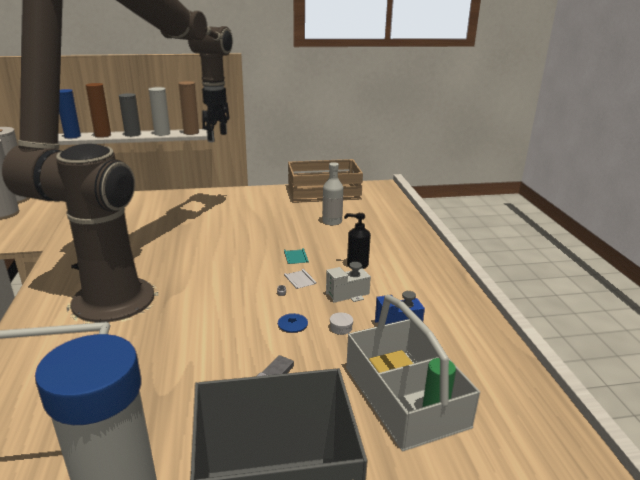

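The top view shows the white dispenser at about (333,207) with its grey plunger at (331,197). The blue lookalike is at (393,170). There are two tray candidates: aluminium/white at (297,257) and teal at (244,257). By the description I choose the white dispenser and the aluminium tray. The tin at (393,227) is on the other side of the outlet, which fits. I'll check this in one close crop.

```bash
python3 - <<'E'
from h import *
im=cv2.imread("pics/top0.png"); c=im[170:290,270:420]
cv2.imwrite("pics/crop0.png",cv2.resize(c,None,fx=5,fy=5,interpolation=cv2.INTER_CUBIC))
E
```

```text
(no output)
```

View pics/crop0.png

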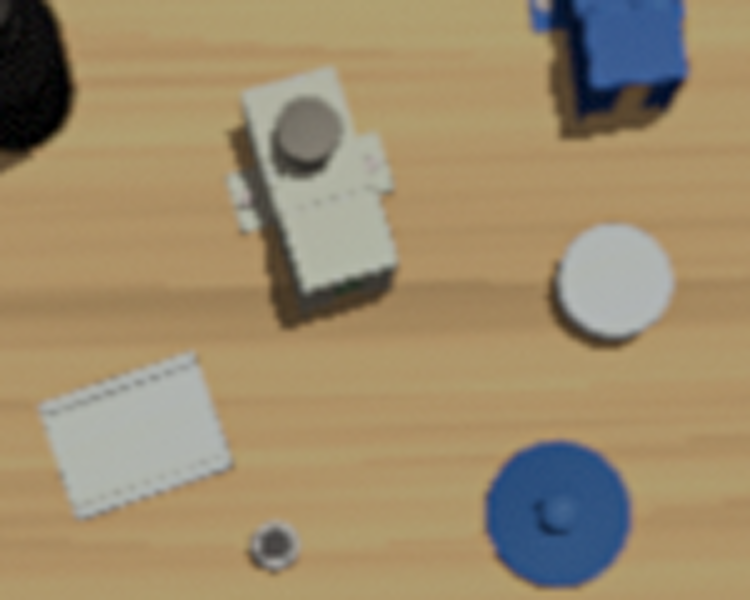

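```bash
python3 - <<'E'
from h import *
im=cv2.imread("pics/side0.png"); c=im[225:345,265:415]
cv2.imwrite("pics/crop1.png",cv2.resize(c,None,fx=5,fy=5,interpolation=cv2.INTER_CUBIC))
E
```

```text
(no output)
```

View pics/crop1.png

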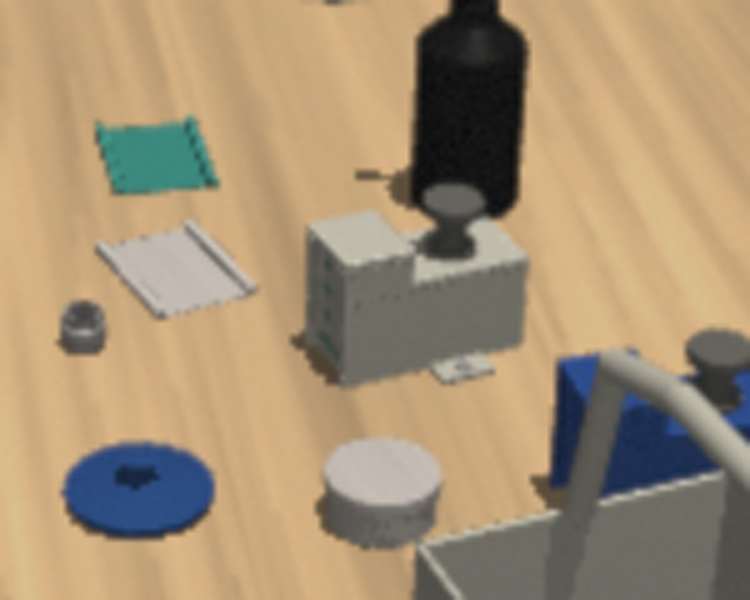

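The crops confirm the choice. The white dispenser has its plunger top at crop (308,131) in the top view and (455,200) in the side view. The aluminium tray corners are at (40,408), (195,353), (232,465) and (80,518). The aerator at (274,546) and the tin at (615,282) are close to the route.

```bash
python3 - <<'E'
from h import *
t=lambda L:np.array(L)/5+[269.6,169.6]; s=lambda L:np.array(L)/5+[264.6,224.6]
print("plunger top z84",plane("top",t([(308,131)]),84).round(1), "side",plane("side",s([(455,199)]),84).round(1))
m=plane("top",t([(305,292),(396,262),(375,187),(283,213)]),73);print("mag",m.round(1),m.mean(0).round(1))
ms=plane("side",s([(307,229),(345,266),(413,248),(373,212)]),73);print("magside",ms.round(1),ms.mean(0).round(1))
hb=plane("top",t([(243,93),(333,68)]),54);print("hous back",hb.round(1))
r=plane("top",t([(40,408),(195,353),(232,465),(80,518)]),5);print("tray",r.round(1),r.mean(0).round(1))
rs=plane("side",s([(97,247),(190,223),(256,290),(161,317)]),5);print("trayside",rs.round(1),rs.mean(0).round(1))
for a,b in((m[0],m[1]),(m[3],m[2]),(ms[0],ms[1]),(ms[3],ms[2]),(r[0],r[1]),(r[3],r[2])):
  d=a-b;print(np.linalg.norm(d).round(1),np.arctan2(-d[0],d[1]).round(3))
for n,p,z in(("tin",(615,282),26),("aer",(274,544),21),("stopper",(557,513),10)):print(n,plane("top",t([p]),z).round(1))
E
```

```text
plunger top z84 [[606.8 -55.3  84. ]] side [[609.2 -54.6  84. ]]
mag [[532.9 -51.7  73. ]
 [545.8 -94.3  73. ]
 [581.8 -85.9  73. ]
 [570.6 -42.6  73. ]] [557.8 -68.6  73. ]
magside [[533.3 -55.3  73. ]
 [545.4 -93.5  73. ]
 [582.2 -81.1  73. ]
 [569.6 -42.9  73. ]] [557.7 -68.2  73. ]
hous back [[633.9 -25.7  54. ]
 [644.9 -69.   54. ]]
tray [[492.3  77.2   5. ]
 [517.1   1.3   5. ]
 [461.8 -15.2   5. ]
 [438.1  58.8   5. ]] [477.3  30.6   5. ]
trayside [[ 4.385e+02  5.690e+01  5.000e+00]
 [ 4.923e+02  7.590e+01  5.000e+00]
 [ 5.172e+02  4.000e-01  5.000e+00]
 [ 4.638e+02 -1.940e+01  5.000e+00]] [477.9  28.4   5. ]
44.6 0.294
44.7 0.252
40.2 0.307
40.2 0.319
79.9 0.317
77.6 0.309
tin [[ 542.3 -202.    26. ]]
aer [[421.4 -34.2  21. ]]
stopper [[ 433.3 -170.5   10. ]]
```

The measurements agree. The plunger top is at about (608,-55). The magazine centre is at (558,-68) with yaw about 0.29. The tray centre is at (477.5,29.5) with yaw 0.31. The ejected tablet should land near (511,-82), which puts the tray 116 mm from it, within the stated range. I'll go above the plunger with the gripper shut and the tool's x axis along the push direction.

Emit:
arm_command([
  [0.0207,-0.0384,0,0,0,-0.05,-1],
  [0.0207,-0.0384,0,0,0,-0.05,-1],
  [0.0207,-0.0384,0,0,0,-0.05,-1],
  [0.0207,-0.0384,0,0,0,-0.05,-1],
  [0.0207,-0.0384,0,0,0,-0.05,-1],
  [0.0207,-0.0384,0,0,0,-0.05,-1],
  [0.0207,-0.0384,0,0,0,-0.05,-1],
  [0.0207,-0.0384,0,0,0,-0.05,-1],
], newtons=30)

```text
t: 0.9
ee_pos: [442.1, 251.7, 247.9]
orientation: [-3.141, -0.0, 2.282]
ft_force: [0.4, -0.0, 0.3]
gripper_width: 0.0
gripper_force: 0.0
```

Emit:
arm_command([
  [0.0207,-0.0384,0,0,0,-0.05,-1],
  [0.0207,-0.0384,0,0,0,-0.05,-1],
  [0.0207,-0.0384,0,0,0,-0.05,-1],
  [0.0207,-0.0384,0,0,0,-0.05,-1],
  [0.0207,-0.0384,0,0,0,-0.05,-1],
  [0.0207,-0.0384,0,0,0,-0.05,-1],
  [0.0207,-0.0384,0,0,0,-0.06,-1],
  [0.0207,-0.0384,0,0,0,-0.05,-1],
])

```text
t: 1.7
ee_pos: [607.7, -55.4, 247.7]
orientation: [-3.141, -0.001, 1.871]
ft_force: [-0.1, 1.5, 0.4]
gripper_width: -0.0
gripper_force: 0.0
```

Emit:
arm_command([
  [0,0,0,0,0,0,-1],
  [0,0,0,0,0,0,-1],
])

```text
t: 1.9
ee_pos: [607.1, -54.6, 247.4]
orientation: [-3.14, -0.001, 1.872]
ft_force: [-0.4, 0.8, -0.7]
gripper_width: 0.3
gripper_force: 0.0
```

Emit:
arm_command([
  [0,0,-0.044,0,0,0,-1],
  [0,0,-0.044,0,0,0,-1],
  [0,0,-0.032,0,0,0,-1],
  [0,0,-0.01,0,0,0,-1],
  [0,0,0,0,0,0,-1],
])

```text
t: 2.4
ee_pos: [605.4, -52.3, 116.4]
orientation: [-3.137, -0.002, 1.875]
ft_force: [0.0, -0.3, -0.4]
gripper_width: 0.1
gripper_force: 0.0
```

```bash
python3 - <<'E'
from h import *
a=env.capture("side")[215:335,285:435]; b=env.capture("top")[165:285,265:415]
f=lambda c:cv2.resize(c,None,fx=2.6,fy=2.6,interpolation=cv2.INTER_CUBIC)
cv2.imwrite("pics/c2.png",np.hstack([f(a),f(b)]))
print(env.get_state()["ee_pos"])
E
```

```text
[608.61915476 -53.21861908 119.94599054]
```

View pics/c2.png

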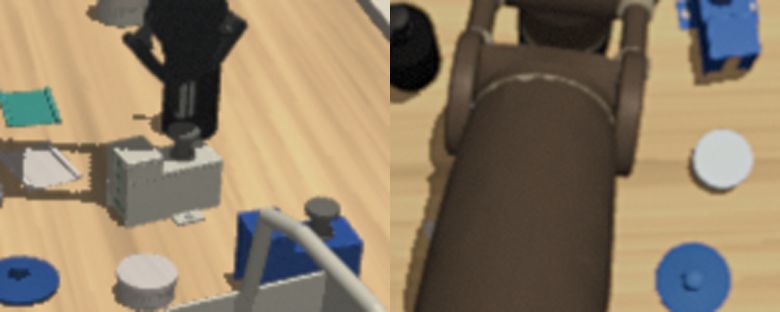

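The side view shows the closed fingers over the grey plunger. The arm hides this area from the top camera. I'll press slowly and watch the force.

Emit:
arm_command([
  [0,0,-0.008,0,0,0,-1],
  [0,0,-0.004,0,0,0,-1],
  [0,0,-0.004,0,0,0,-1],
  [0,0,-0.004,0,0,0,-1],
  [0,0,-0.004,0,0,0,-1],
])

```text
t: 3.0
ee_pos: [607.9, -53.9, 95.3]
orientation: [3.141, 0.0, 1.874]
ft_force: [-2.8, -0.5, 7.5]
gripper_width: 0.1
gripper_force: 3.7
```

Emit:
arm_command([
  [0,0,-0.004,0,0,0,-1],
  [0,0,-0.003,0,0,0,-1],
  [0,0,-0.002,0,0,0,-1],
])

```text
t: 3.3
ee_pos: [607.9, -53.9, 86.4]
orientation: [3.141, 0.0, 1.874]
ft_force: [-2.8, 1.3, 6.1]
gripper_width: 0.1
gripper_force: 3.4
```

Emit:
arm_command([
  [0,0,-0.003,0,0,0,-1],
  [0,0,-0.002,0,0,0,-1],
  [0,0,0,0,0,0,-1],
])

```text
t: 3.6
ee_pos: [607.9, -53.9, 81.3]
orientation: [3.141, 0.0, 1.874]
ft_force: [-1.5, 0.8, 5.5]
gripper_width: -0.3
gripper_force: 2.8
```

Emit:
arm_command([
  [0,0,-0.001,0,0,0,-1],
  [0,0,-0.001,0,0,0,-1],
  [0,0,0,0,0,0,-1],
])

```text
t: 3.9
ee_pos: [608.1, -53.9, 81.0]
orientation: [3.141, 0.0, 1.874]
ft_force: [-4.5, 0.3, 13.6]
gripper_width: 0.3
gripper_force: 6.9
```

The force jumped to 13.6 N at TCP z = 81, which is the hard stop. Now I'll release slowly and then clear the area.

Emit:
arm_command([
  [0,0,0.004,0,0,0,-1],
  [0,0,0.004,0,0,0,-1],
  [0,0,0.005,0,0,0,-1],
  [0,0,0.005,0,0,0,-1],
  [0,0,0.005,0,0,0,-1],
  [0,0,0.02,0,0,0,-1],
  [0,0,0.04,0,0,0,-1],
  [0,0,0.04,0,0,0,-1],
])

```text
t: 4.7
ee_pos: [606.3, -53.6, 201.1]
orientation: [-3.139, -0.001, 1.874]
ft_force: [0.5, -0.3, -0.5]
gripper_width: 0.1
gripper_force: 0.0
```

Emit:
arm_command([
  [0,-0.05,0,0,0,0,-1],
  [0,-0.05,0,0,0,0,-1],
  [-0.01,-0.045,0,0,0,0,-1],
  [-0.01,-0.045,0,0,0,0,-1],
  [0,0,0,0,0,0,-1],
])

```text
t: 5.2
ee_pos: [586.0, -249.5, 201.4]
orientation: [-3.141, 0.003, 1.868]
ft_force: [-0.1, 0.0, 0.6]
gripper_width: -0.2
gripper_force: 0.0
```

```bash
python3 - <<'E'
from h import *
a=env.capture("side")[225:345,265:415]; b=env.capture("top")[170:290,270:420]
f=lambda c:cv2.resize(c,None,fx=5,fy=5,interpolation=cv2.INTER_CUBIC)
cv2.imwrite("pics/s3.png",f(a));cv2.imwrite("pics/t3.png",f(b))
print(env.get_state()["ee_pos"])
E
```

```text
[ 586.8815624  -244.74388827  201.04816909]
```

View pics/t3.png

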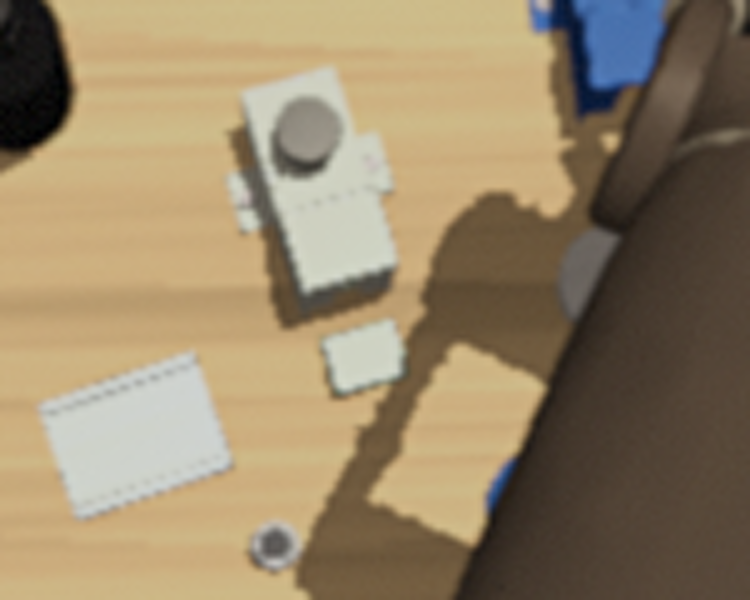

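One tablet is out, with its top corners at crop (321,337), (394,318), (406,372) and (335,393). The plunger is back up at (308,131). Nothing else has moved.

```bash
python3 - <<'E'
from h import *
t=lambda L:np.array(L)/5+[269.6,169.6]
c=plane("top",t([(321,337),(394,319),(406,372),(335,391)]),15);m=c.mean(0)[:2];print(c.round(1),m)
for a,b in((c[0],c[1]),(c[3],c[2])):
  d=a-b;print(np.linalg.norm(d).round(1),np.arctan2(-d[0],d[1]).round(3))
y=.312;ex=np.array([np.cos(y),np.sin(y)]);ey=np.array([-ex[1],ex[0]])
tr=np.array([477.5,29.5]);r=m-tr;print("tablet in tray frame",r@ex,r@ey)
for k in(-60,-29,):print(k,"start" if k==-60 else "end", (tr+ey*k).round(1))
print("behind tablet 45:",(m-ey*45).round(1),"end",(tr-ey*29).round(1),"fingers flat z: TCP 24")
im=cv2.imread("pics/s3.png");print(im.shape)
E
```

```text
[[ 521.5  -59.9   15. ]
 [ 529.3  -95.5   15. ]
 [ 503.2 -100.3   15. ]
 [ 494.9  -65.8   15. ]] [512.23155691 -80.37243006]
36.4 0.216
35.5 0.235
tablet in tray frame -0.6719658076606253 -115.2292514708297
-60 start [495.9 -27.6]
-29 end [486.4   1.9]
behind tablet 45: [ 526.  -123.2] end [486.4   1.9] fingers flat z: TCP 24
(600, 750, 3)
```

Emit:
arm_command([
  [-0.0205,0.0403,0,0,0,0,-1],
  [-0.0205,0.0403,0,0,0,0,-1],
  [-0.0205,0.0403,0,0,0,0,-1],
  [0,0,-0.045,0,0,0,-1],
  [0,0,-0.045,0,0,0,-1],
  [0,0,-0.045,0,0,0,-1],
  [0,0,-0.01,0,0,0,-1],
  [0,0,0,0,0,0,-1],
])

```text
t: 6.1
ee_pos: [524.2, -121.1, 54.5]
orientation: [-3.137, -0.003, 1.875]
ft_force: [-0.6, 0.4, 0.6]
gripper_width: -0.0
gripper_force: 0.0
```

Emit:
arm_command([
  [0,0,0,0,0,0,-1],
])

```text
t: 6.2
ee_pos: [527.7, -122.7, 57.9]
orientation: [3.139, 0.002, 1.875]
ft_force: [0.1, -0.0, 0.8]
gripper_width: -0.2
gripper_force: 0.0
```

```bash
python3 - <<'E'
from h import *
a=env.capture("side")[225:345,265:415]
cv2.imwrite("pics/s4.png",cv2.resize(a,None,fx=5,fy=5,interpolation=cv2.INTER_CUBIC))
for i in range(3):
    s=env.get_state();print(s["ee_pos"].round(1),s["orientation"].round(3),s["ft_force"].round(1)); env.capture("side")
E
```

```text
[ 528.3 -123.2   58.7] [3.138e+00 3.000e-03 1.874e+00] [-0.1 -0.5  0. ]
[ 528.5 -123.4   58.9] [3.137e+00 3.000e-03 1.874e+00] [ 0.  -0.1  1. ]
[ 528.3 -123.5   58.9] [3.137e+00 3.000e-03 1.874e+00] [-0.9 -0.6  0.8]
```

View pics/s4.png

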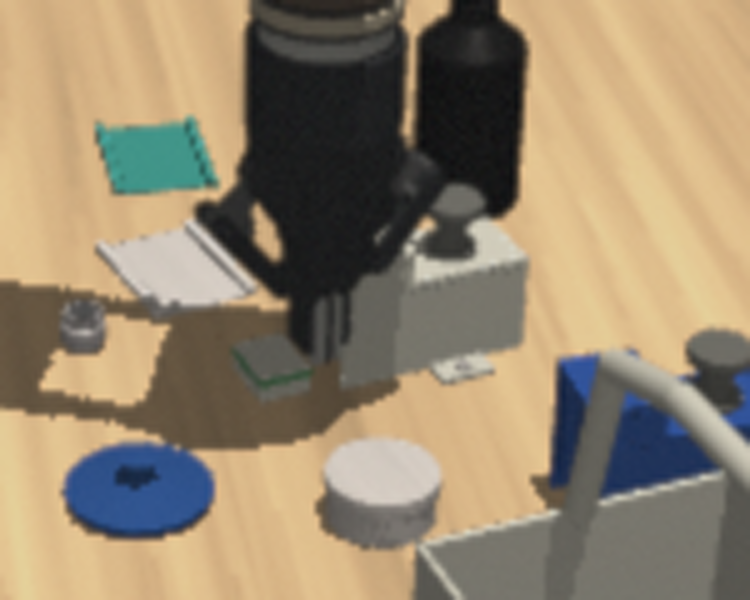

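The side view shows the tablet in front of the dispenser and the shut fingers beside it. The gripper's linkages spread wide along the jaw line, with one elbow at about (425,175). In this orientation one would hit the magazine while pushing. I'll raise the arm, turn it a quarter turn so the linkages lie along the push direction, and lean the body slightly away from the dispenser.

Emit:
arm_command([
  [0,0,0.045,0,0,0,-1],
  [0,0,0.03,0,0,-0.1,-1],
  [0,0,0,0,0,-0.14,-1],
  [0,0,0,0,0,-0.14,-1],
  [0,0,0,0,0,-0.14,-1],
  [0,0,0,0,0,-0.14,-1],
  [0,0,0,0,0,-0.14,-1],
  [0,0,0,0,0,-0.14,-1],
])

```text
t: 7.2
ee_pos: [526.7, -123.3, 132.8]
orientation: [3.139, -0.001, 0.928]
ft_force: [0.6, -0.3, 0.2]
gripper_width: 0.2
gripper_force: 0.0
```

Emit:
arm_command([
  [0,0,0,0,0,-0.14,-1],
  [0,0,0,0,0,-0.14,-1],
  [0,0,0,0,0,-0.14,-1],
  [0,0,0,0,0,-0.14,-1],
  [0,0,0,0,0,-0.07,-1],
  [-0.004,-0.0055,0,0.022,-0.0715,0,-1],
  [0,0,0,0.022,-0.0715,0,-1],
  [0,0,0,0,0,0,-1],
])

```text
t: 8.0
ee_pos: [520.5, -128.8, 132.0]
orientation: [3.141, -0.15, 0.302]
ft_force: [-0.4, 0.6, -0.6]
gripper_width: 0.0
gripper_force: 0.0
```

Emit:
arm_command([
  [0,0,0,0,0,0,-1],
  [0,0,0,0,0,0,-1],
])

```text
t: 8.2
ee_pos: [523.0, -128.7, 132.2]
orientation: [3.14, -0.15, 0.304]
ft_force: [0.2, -0.4, 0.5]
gripper_width: -0.2
gripper_force: 0.0
```

```bash
python3 - <<'E'
from h import *
from scipy.spatial.transform import Rotation as R
s=env.get_state();print(s["ee_pos"].round(1),s["orientation"].round(3))
M=R.from_euler("xyz",s["orientation"]).as_matrix();print(M.round(3),np.arctan2(M[1,0],M[0,0]), "tip",s["ee_pos"]+17*M[:,2])
E
```

```text
[ 523.  -128.7  132.2] [ 3.14  -0.15   0.304]
[[ 0.943  0.299  0.144]
 [ 0.296 -0.954  0.043]
 [ 0.15   0.002 -0.989]] 0.3040573657578802 tip [ 525.43459581 -127.9441598   115.43186647]
```

Emit:
arm_command([
  [0.0015,0.0005,-0.045,0,0,0,-1],
  [0,0,-0.045,0,0,0,-1],
  [0,0,-0.012,0,0,0,-1],
  [0,0,-0.0065,0,0,0,-1],
  [0,0,0,0,0,0,-1],
  [0,0,0,0,0,0,-1],
  [0,0,0,0,0,0,-1],
])

```text
t: 8.9
ee_pos: [525.3, -128.5, 24.8]
orientation: [3.138, -0.153, 0.304]
ft_force: [0.1, 0.9, 0.2]
gripper_width: -0.1
gripper_force: 0.0
```

```bash
python3 - <<'E'
from h import *
a=env.capture("side")[255:345,295:395];
cv2.imwrite("pics/s5.png",cv2.resize(a,None,fx=6,fy=6,interpolation=cv2.INTER_CUBIC))
s=env.get_state();print(s["ee_pos"].round(1),s["orientation"].round(3),s["ft_force"].round(1))
E
```

```text
[ 525.  -128.5   24.6] [ 3.139 -0.152  0.304] [-0.2  0.7  0. ]
```

View pics/s5.png

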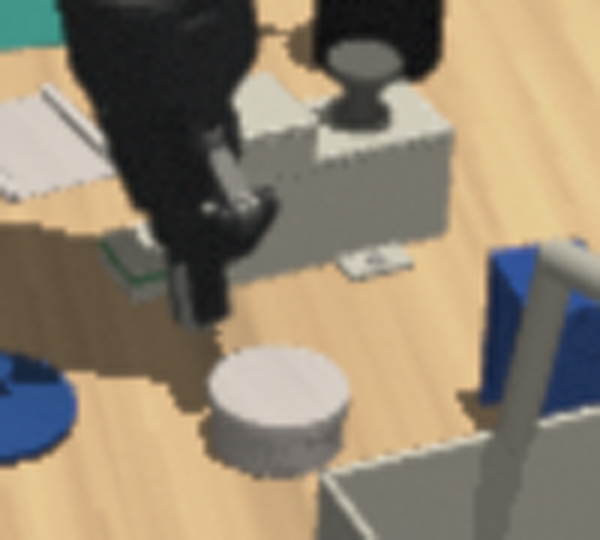

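The fingertip is on the floor side of the tablet, clear of the dispenser and the tin. Pushing gently now.

Emit:
arm_command([
  [-0.0009,0.0029,0,0,0,0,-1],
  [-0.0009,0.0029,0,0,0,0,-1],
  [-0.0009,0.0029,0,0,0,0,-1],
  [-0.0009,0.0029,0,0,0,0,-1],
  [-0.0009,0.0029,0,0,0,0,-1],
  [-0.0009,0.0029,0,0,0,0,-1],
  [-0.0009,0.0029,0,0,0,0,-1],
  [-0.0009,0.0029,0,0,0,0,-1],
])

```text
t: 9.75
ee_pos: [516.2, -104.4, 22.7]
orientation: [3.141, -0.15, 0.304]
ft_force: [0.3, 0.0, 0.1]
gripper_width: -0.0
gripper_force: 0.0
```

Emit:
arm_command([
  [-0.0012,0.0038,0,0,0,0,-1],
  [-0.0012,0.0038,0,0,0,0,-1],
  [-0.0012,0.0038,0,0,0,0,-1],
  [-0.0012,0.0038,0,0,0,0,-1],
  [-0.0012,0.0038,0,0,0,0,-1],
  [-0.0012,0.0038,0,0,0,0,-1],
  [-0.0012,0.0038,0,0,0,0,-1],
  [-0.0012,0.0038,0,0,0,0,-1],
])

```text
t: 10.55
ee_pos: [506.6, -73.9, 22.8]
orientation: [3.141, -0.15, 0.304]
ft_force: [-0.6, -0.5, -0.6]
gripper_width: 0.1
gripper_force: 0.0
```

```bash
python3 - <<'E'
from h import *
a=env.capture("side")[235:325,275:375]; 
cv2.imwrite("pics/s6.png",cv2.resize(a,None,fx=6,fy=6,interpolation=cv2.INTER_CUBIC))
s=env.get_state();print(s["ee_pos"].round(1),s["orientation"].round(3),s["ft_force"].round(1))
E
```

```text
[506.1 -73.4  22.6] [ 3.141 -0.149  0.304] [-0.4  0.4 -0.1]
```

View pics/s6.png

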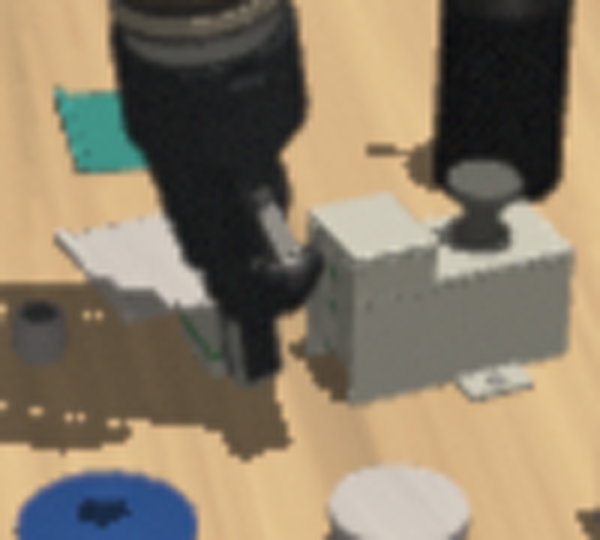

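The tablet is moving ahead of the finger, with its near face at crop about (180–235, 300–375) and nothing disturbed. I'll check predicted against seen position numerically.

```bash
cat >> h.py <<'E'
yw=.312;EX=np.array([np.cos(yw),np.sin(yw)]);EY=np.array([-EX[1],EX[0]]);TR=np.array([477.5,29.5])
def tw(x,y,z): return np.r_[TR+EX*x+EY*y,z]
E
python3 - <<'E'
from h import *
P=[tw(x,y,z) for y in(-92,-56) for x in(-14.7,13.3) for z in(0,15)]
print(((proj("side",P)-[275,235])*6).round(0).tolist())
im=cv2.resize(cv2.imread("pics/s6.png"),(100,90),interpolation=cv2.INTER_AREA)
h=cv2.cvtColor(im,cv2.COLOR_BGR2HSV); m=((h[...,0]>38)&(h[...,0]<80)&(h[...,1]>70)).astype(np.uint8)
n,l,s,c=cv2.connectedComponentsWithStats(m,connectivity=8);print(s[1:]*6,c[1:]*6)
E
```

```text
[[209.0, 376.0], [209.0, 347.0], [268.0, 361.0], [268.0, 331.0], [172.0, 336.0], [172.0, 306.0], [230.0, 321.0], [230.0, 291.0]]
[[ 66 132   6   6   6]
 [ 90 168   6   6   6]] [[ 66. 132.]
 [ 90. 168.]]
```

The match is within about 2 mm: the near corner was predicted at (209,376) and seen at about (213,375). The tablet centre is about 74 mm short of the tray centre and 1 mm off laterally. Continuing with 70 mm.

Emit:
arm_command([
  [-0.0012,0.0038,0,0,0,0,-1],
  [-0.0012,0.0038,0,0,0,0,-1],
  [-0.0012,0.0038,0,0,0,0,-1],
  [-0.0012,0.0038,0,0,0,0,-1],
  [-0.0012,0.0038,0,0,0,0,-1],
  [-0.0012,0.0038,0,0,0,0,-1],
  [-0.0012,0.0038,0,0,0,0,-1],
  [-0.0012,0.0038,0,0,0,0,-1],
])

```text
t: 11.4
ee_pos: [497.0, -43.5, 22.8]
orientation: [3.141, -0.15, 0.304]
ft_force: [-1.2, -1.0, -0.1]
gripper_width: 0.1
gripper_force: 0.2
```

Emit:
arm_command([
  [-0.0012,0.0038,0,0,0,0,-1],
  [-0.0012,0.0038,0,0,0,0,-1],
  [-0.0012,0.0038,0,0,0,0,-1],
  [-0.0012,0.0038,0,0,0,0,-1],
  [-0.0012,0.0038,0,0,0,0,-1],
  [-0.0012,0.0038,0,0,0,0,-1],
  [-0.0012,0.0038,0,0,0,0,-1],
  [-0.0012,0.0038,0,0,0,0,-1],
])

```text
t: 12.2
ee_pos: [487.4, -13.1, 22.8]
orientation: [3.141, -0.15, 0.304]
ft_force: [-0.3, -0.9, 0.4]
gripper_width: -0.2
gripper_force: 0.2
```

Emit:
arm_command([
  [-0.0009,0.0029,0,0,0,0,-1],
  [-0.0009,0.0029,0,0,0,0,-1],
  [0,0,0,0,0,0,-1],
  [0.0012,-0.0038,0,0,0,0,-1],
  [0.003,-0.0095,0,0,0,0,-1],
  [0.003,-0.0095,0,0,0,0,-1],
  [0,0,0.04,0,0,0,-1],
  [0,0,0.045,0,0,0,-1],
])

```text
t: 13.0
ee_pos: [490.9, -31.4, 106.2]
orientation: [-3.139, -0.144, 0.302]
ft_force: [1.2, 0.5, -0.4]
gripper_width: -0.0
gripper_force: 0.0
```

Emit:
arm_command([
  [0,0,0.045,0,0,0,-1],
  [0,-0.045,0.01,0,0,0,-1],
  [0,-0.045,0,0,0,0,-1],
  [0,-0.045,0,0,0,0,-1],
  [0,-0.045,0,0,0,0,-1],
  [0,-0.045,0,0,0,0,-1],
  [0,0,0,0,0,0,-1],
])

```text
t: 13.7
ee_pos: [493.5, -262.5, 163.9]
orientation: [3.136, -0.152, 0.298]
ft_force: [0.8, 0.6, 0.9]
gripper_width: 0.2
gripper_force: 0.0
```

```bash
python3 - <<'E'
from h import *
a=env.capture("side")[225:345,265:345]; b=env.capture("top")[170:290,270:350]
f=lambda c:cv2.resize(c,None,fx=5,fy=5,interpolation=cv2.INTER_CUBIC)
cv2.imwrite("pics/e.png",np.hstack([f(a),f(b)]))
P=[tw(x,y,15) for x,y in((-14,-18),(14,-18),(14,18),(-14,18))]
print(((proj("top",P)-[270,170])*5+[400,0]).round().tolist(),((proj("side",P)-[265,225])*5).round().tolist())
print(env.get_state()["ee_pos"])
E
```

```text
[[581.0, 445.0], [562.0, 391.0], [491.0, 416.0], [510.0, 470.0]] [[163.0, 271.0], [211.0, 259.0], [182.0, 229.0], [135.0, 240.0]]
[ 492.32580099 -257.31854506  162.62672501]
```

View pics/e.png

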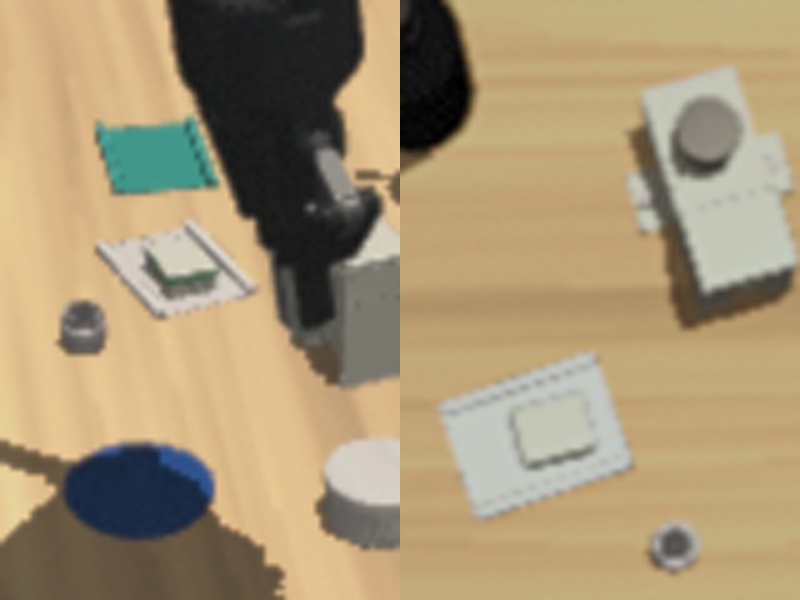

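The tablet lies flat between the rails, with its top centre at about (553,429). That is roughly 8 mm along and 2 mm across from the tray centre, inside the 24 mm and 13 mm limits. The plunger is up and the aerator is where it was. Handing in.

```bash
python3 -c "
from station import env
print(env.hand_in())"
```

```text
the job is handed in; nothing more can be done
None
```

The job is handed in with no verdict shown: one tablet was dispensed and pushed onto the aluminium tray, about 8 mm along and 2 mm across from its centre by the last pictures, with the plunger back up.

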